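# Load a dispensing barrel into its tilted holder

## Robot

A 6-joint arm with a two-finger parallel gripper is mounted at the origin on the work surface. World frame = base frame: x ahead of the robot, y to its left, z up, the work surface at z = 0. Lengths are in m, angles in rad, forces in N, time in s.
With the tool pointing down it reaches from about 0.35 to 0.85 m from the base axis. Payload 8.1 kg.
Tool frame: the origin (TCP) lies at the very end of the fingers, on their centre line; the grasp point (between the pads) lies 19 mm behind it; z points along the fingers, y is the line along which they close (so a half turn about z gives the same grasp; the last joint's range is limited). The gripper opens to 93 mm and grips with 3 to 60 N. Pads are 15 mm wide; open, the fingers measure 128 mm over their backs; the gripper's body (75 mm by 188 mm) begins 65 mm behind the grasp point.
Start: joints at [-1.374, 0.13, 1.488, -0, 1.523, -0.085], TCP at [0.167, -0.576, 0.219] pointing down, gripper open.
Joint ranges: [-2.96, 2.96], [-0.89, 2.26], [0.02, 2.5], [-1.34, 4.48], [0, 2.73], [-2.66, 2.66]. Speed limits (rad/s): [2.39, 2.39, 2.79, 3.14, 3.14, 3.14].

## Interface

Orientations are given as a rotation vector (axis times angle).
In Python, from plant import monitor, eyes, ticket gives the robot as it stands.
- The arm moves only by the tool arm_command, never from a script. Its argument "deltas" is a list that holds one entry, the list of rows, each a list of 6 numbers: the shift along the world's x, y, z in cm, then the turn, a rotation vector about the world's x, y, z in degrees. In form: [[[tx, ty, tz, rx, ry, rz], ...]]. A call has 1 to 12 rows; each row shifts and turns the commanded pose from where the row before left it; what a row does not reach is not made up. A row lasts 1/12 s, in which the tool goes at most 41.7 mm and 7.16 degrees, less where a joint would pass 70% of its speed; a pose out of reach is approached as far as the arm can. A call is refused whole if a number of a shift passes 4.17 or a number of a turn 7.16, either way. A call with a gripper value outside its range is refused whole. "gripper" is the opening, from -1 (shut) to 1 (fully open), set as the call begins (left out, the last holds). The fingers move at their own pace and stop on an object; "squeeze" is the grip in N (left out, the last holds). Time passes only in rows, so rows that do not move let the fingers close. It gives the time, the measured TCP pose, the force, the opening and the grip force at its end, in the units of the state.
- monitor.read_state(): the state, without advancing time (a new reading comes with each control period).
- eyes.read_camera(name): name is "scene" or "top"; returns the picture (420x560x3 uint8, blue, green, red); there is no depth.
- eyes.camera_model(name): a dict with "fx", "fy", "cx", "cy" (pixels), "k1" (the pictures are not rectified: a ray, as slopes to the right and down, at radius r is drawn at 1 + k1 r^2 times it, then the intrinsics apply), "rvec" (rotation vector, rad) and "tvec" (3), from world to camera coordinates, as OpenCV has them. Camera axes: x right, y down, z forward; pixel columns grow to the right and rows downward; lengths in m; the calibration is good to about 2 mm. A picture is of the moment at which its call begins. camera_model takes no time and is no camera call.
- ticket.close_job(): hands the job in; it is judged then, once.
The state is a dict: "t": time; "q": joint angles; "dq": joint speeds; "joint_torque": joint torques, N m; "tool_pos": TCP position; "orientation": TCP orientation; "force": force on the tool from outside, world axes, zero at the start; "wrist_torque": the same for the moment, N m; "opening": finger opening in m; "gripper_force": force on a finger pad.
Only numpy, scipy, OpenCV 4.12 (cv2) and the standard library are available. Lean on these libraries where they do the work, as an engineer would, in place of code of your own. Each camera call takes 0.05 s, during which the arm holds its last target. There are 200 camera calls.

## Task

Load the thick flanged barrel from the blue tray into the tilted holder of the dispensing station: lower it, nose down-slope and square to the slotted plate, fully home in the slot and the front cradle, with its flange in the gap behind the plate; place it, do not drop it. Then let go of it and swing the hinged gate shut over the slot so that the barrel cannot lift out. Leave the slim barrel and everything else on the bench where they are.

Things in the scene. Friction and masses are not known exactly. Their poses are not given: they have to be found in the camera images.
- barrel: Thick dispensing barrel, white plastic, 0.18 kg, lying level in a V notch of the tray. Origin on its axis, at the place to grip (near its centre of mass); x axis = barrel axis, from nose to flange. Along x, mm: body, diameter 38, from -50 to 80; flange, diameter 58, from 80 to 86; cone -50 to -62; black tip, diameter 12, -62 to -80. Round: its turn about x does not matter.
- barrel_flange (a point): Point on the thick barrel's axis in the front face (nose side) of its flange, 80 mm from the barrel's origin.
- slim_barrel: A bystander: slim barrel, same make and lengths as the thick one, but body diameter 26 mm and flange 40 mm; lying parallel to it in the other notch, axes 104 mm apart. Frame as for the thick barrel. Either may be in either notch.
- tray: Blue plastic tray, 200 x 210 mm, rim 16 mm high, fixed. Origin: centre of its underside; x axis along the barrels, flanges to +x (away from the robot). Two ribs across it at x = -36 and +36 mm, 8 mm thick, 35 mm high, have V notches at y = -52 and +52 mm: grip the barrel between the ribs. Axis heights over the bench: thick barrel 45 mm, slim one 36 mm.
- holder: Tilted holder with the slotted plate, fixed. Origin: on the axis of a loaded barrel, in the plate's front (nose side) face, 150 mm above the bench. x = axis of a loaded barrel, rising at 30 deg away from the robot (nose down towards the robot); z leans 30 deg from vertical towards the robot, out of the open slot; y level, left seen from the robot.
- slot_mouth (a point): Middle of the slot's open top. In the holder frame: steel plate x 0 to 10 mm, y +-52, top at z = 24. U slot open to +z, 42 mm wide, with a rounded floor on which the 38 mm barrel rests with its axis at y = z = 0; the mouth widens from z = 14 upwards to 58 mm. Barrel goes in along -z. The hinge lugs of the gate reach y = 37 on the left, so the 58 mm flange passes with 8 mm to spare.
- flange_gap (a point): Middle of the gap for the flange, on the loaded barrel's axis (holder x = 17 mm). The gap is 14 mm wide, x 10 to 24 mm, between plate and drive housing; the front face of the 6 mm flange can be anywhere from x = 10 to 18 mm (aim for 14). The barrel's origin is then at x = -70 to -62 mm, with both sides free for fingers.
- cradle (a point): Where the loaded barrel's underside lies in the black V cradle (z = -19 mm on the middle line): cradle x -112 to -100 mm, y +-34, top at z = -10. A rail 30 mm wide runs below between cradle and plate, top at z = -36. Barrel and cradle are level with the slot floor: barrel axis at z = 0 along its whole length.
- housing_front (a point): Top front edge of the white drive housing, x 24 to 114 mm, y +-52, top at z = 20, with gauge and knob on it up to z = 34. While loading keep the gripper's body at x below -16 mm, clear of the open gate's knob.
- gate (a joint): Steel gate, rad: 0 = shut across the slot, against its stop; grows as it swings up and over to the left (+y), 2.0 at most. Light: friction holds it within about 20 deg of upright; pushed to the right below about 1.1 rad it falls shut by its own weight. Shut, its underside is at z = 25 mm, above a barrel that is home (top at 19); a barrel not home keeps it open.
- gate_hinge (a point): Middle of the gate's hinge, holder frame (5, 44, 31) mm; the hinge axis is parallel to the holder's x. The gate is a bar 8 mm thick (x 1 to 9 mm) and 12 mm wide that reaches 96 mm from the hinge, to the right when shut; open, its end stands up to 260 mm above the bench: pass above that.
- gate_knob (a point): Middle of the gate's black finger knob, a pin of 12 mm diameter parallel to the holder's x (from x = -15 to 3 mm; this point at -6), 80 mm from the hinge. Holder frame: y = 44 - 80 cos(gate), z = 31 + 80 sin(gate) mm. Push it, or the bar, to the right with closed fingers.
- gear_case: A bystander: aluminium gear case, 60 x 50 x 34 mm, waiting on the station's foot under the place of the nozzle. Origin: centre of its underside.
- tin: A bystander: steel tin, 72 mm diameter, 90 mm high, standing. Origin: centre of its underside.
- tip_pot: A bystander: grey plastic pot, 52 mm diameter, 55 mm high, standing in the middle of the bench, beyond tray and station. Origin: centre of its underside.
- spanner: A bystander: spanner, 170 mm long, lying on the bench.
- screwdriver: A bystander: screwdriver, 190 mm long, lying between tray and station.
- sleeve_a: A bystander: turned steel sleeve, 75 mm high, 30 mm diameter with a 48 mm collar at its foot, standing. Origin: centre of its underside.
- sleeve_b: A bystander: a steel sleeve like the other, standing elsewhere.
Not all that is in view belongs to the job. Leave any turquoise look-alike of the barrel alone.

How it is judged:
By the outcome, as a careful person would: the job done as asked, in the order asked, and still so for the second after the job is handed in, with the robot touching nothing.
It also fails if it takes over 58 s, if anything falls off the work surface, if the arm or the gripper's body presses on something with over 40 N, if the wrist force passes 120 N, or if a joint passes its speed limit or range.

## Working session

There is one attempt and no reset: what is moved stays moved. The work goes in short steps, Python scripts to look and compute and a tool call to move; the robot and the scene stay as the last step left them, time stands still between calls to the robot, and variables do not carry over. Pictures are saved under pics/ and viewed, at most 10 in all, crops included, and the job is handed in when it is done.

Besides the shell and the picture viewer there is one more tool, called after "Call:" as a command line: name --argument value ..., lists and objects as JSON in quotes. arm_command: Moves the arm, as the interface text tells. Its arguments: {"type":"object","properties":{"deltas":{"type":"array"},"gripper":{"type":"number"},"squeeze":{"type":"number"}},"required":["deltas"]}

```bash
ls; mkdir -p pics; python3 - <<'E'
from plant import monitor, eyes, ticket
import cv2
for n in("scene","top"):
    im=eyes.read_camera(n); cv2.imwrite(f"pics/{n}0.png",im); print(eyes.camera_model(n))
s=monitor.read_state(); print(s)
E
```

```text
pics
{'fx': 412.26631212027604, 'fy': 412.26631212027604, 'cx': 276.32700176090066, 'cy': 205.85048025829482, 'k1': -0.061742425138072106, 'rvec': array([ 1.97640441,  1.23959405, -0.61129149]), 'tvec': array([-0.20547616, -0.15939652,  1.51106783])}
{'fx': 451.3958688231978, 'fy': 451.3958688231978, 'cx': 275.086490107933, 'cy': 207.85178459942102, 'k1': -0.09860653128510259, 'rvec': array([ 2.11984954, -2.12610577,  0.21012937]), 'tvec': array([-0.01072854,  0.46984819,  1.1732193 ])}
{'t': 0.1, 'q': array([-1.37439277e+00,  1.31122224e-01,  1.48913050e+00, -2.88999132e-05,
        1.52300962e+00, -8.53908459e-02]), 'dq': array([-0.00031517, -0.0018404 , -0.00281689,  0.00264662, -0.00215823,
        0.00079319]), 'joint_torque': array([ 2.34291721e-03, -5.61343575e+01, -4.93092942e+01,  7.73277995e-02,
        2.92404281e-02, -8.34002981e-05]), 'tool_pos': array([ 0.16676534, -0.57583391,  0.2176924 ]), 'orientation': array([-3.10881140e+00, -4.40946810e-01,  1.90675266e-04]), 'force': array([-0.00679427,  0.53944121, -0.12903722]), 'wrist_torque': array([-0.04643682, -0.00829674, -0.00536005]), 'gripper_force': 0.0, 'opening': 0.09320461605918468}
```

View pics/scene0.png

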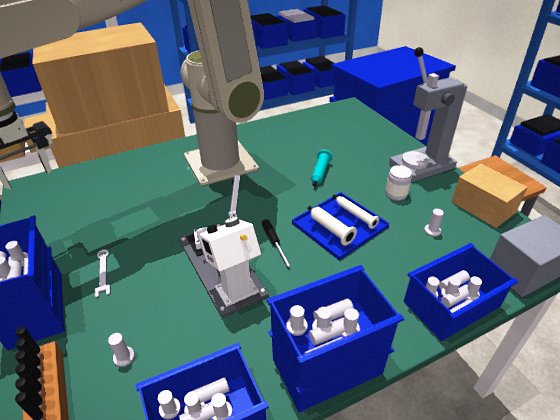

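View pics/top0.png

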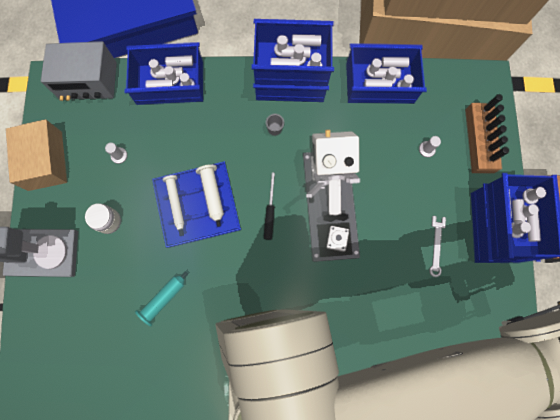

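Candidates for the barrel in the top view:
- (209,195): white, thick, in the tray.
- (174,203): white, slim, in the tray.
- (162,297): turquoise look-alike on the bench.
- Various white parts in the bins.

The thick white one at (209,195), seen at (333,226) in the scene view, fits the description. The station is at top (335,190). Next I'll check close crops.

```bash
python3 - <<'E'
import cv2,numpy as np
t=cv2.imread("pics/top0.png");s=cv2.imread("pics/scene0.png")
def c(im,x,y,w,h,f):return cv2.resize(im[y:y+h,x:x+w],None,fx=f,fy=f,interpolation=cv2.INTER_CUBIC)
# top crops: tray x150-246,y155-251 ; station x295-370,y120-270
cv2.imwrite("pics/c1.png",np.hstack([c(t,145,155,100,100,4),c(s,290,185,100,100,4)]))
cv2.imwrite("pics/c2.png",np.hstack([c(t,290,115,90,150,4),c(s,170,165,105,150,4)]))
E
```

```text
(no output)
```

View pics/c1.png

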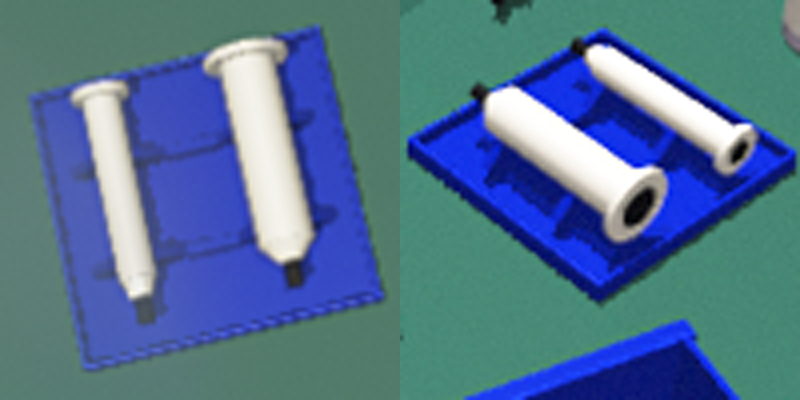

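View pics/c2.png

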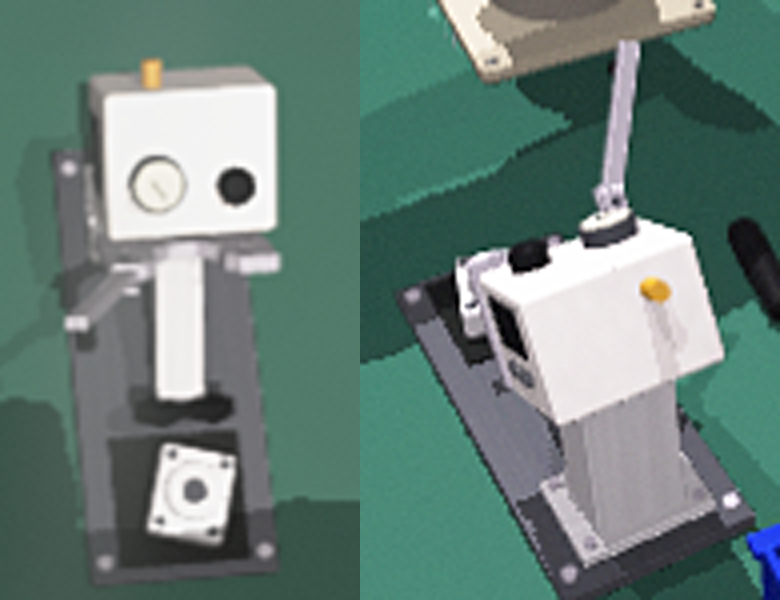

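c1 confirms the thick barrel is the right one of the two in the top view: tip at about (218,226), flange at about (206,168). c2 shows the station in the top view: housing top corners (316,136)-(359,174), cradle around (335,217), gate standing open to the left. Next I'll fit both poses from points in the two views and check them with an overlay.

```bash
cat > h.py <<'E'
import numpy as np,cv2
from scipy.optimize import least_squares
from scipy.spatial.transform import Rotation as R
from plant import eyes
C={n:eyes.camera_model(n) for n in("top","scene")}
def proj(n,P):
    c=C[n];K=np.array([[c["fx"],0,c["cx"]],[0,c["fy"],c["cy"]],[0,0,1]])
    return cv2.projectPoints(np.asarray(P,float).reshape(-1,3),c["rvec"],c["tvec"],K,np.array([c["k1"],0,0,0.]))[0][:,0]
OFF={"c1top":(145,155,0),"c1scene":(290,185,400),"c2top":(290,115,0),"c2scene":(170,165,360)}
def full(k,u):
    o=OFF[k];return np.array([o[0]+(u[0]-o[2]+.5)/4-.5,o[1]+(u[1]+.5)/4-.5])
def crop(k,p):
    o=OFF[k];return np.array([(p[0]-o[0]+.5)*4-.5+o[2],(p[1]-o[1]+.5)*4-.5])
def pose(v,tilt=0): # x,y,z,yaw ; x axis rises by tilt
    return np.array(v[:3]),R.from_euler("z",v[3])*R.from_euler("y",-tilt)
def fit(obs,v0,tilt=0,fixz=None):
    def res(v):
        v=np.array(v) if fixz is None else np.array([v[0],v[1],fixz,v[2]])
        t,r=pose(v,tilt)
        return np.concatenate([proj(k[2:],t+r.apply(np.array(P)/1000))[0]-full(k,u) for k,P,u in obs])
    x0=v0 if fixz is None else [v0[0],v0[1],v0[3]]
    s=least_squares(res,x0,loss="soft_l1",f_scale=.7,x_scale=[.1]*len(x0))
    cov=np.linalg.inv(s.jac.T@s.jac)
    return s.x,np.round(res(s.x).reshape(-1,2),2),np.sqrt(np.diag(cov))*.5
E
cat > fit1.py <<'E'
from h import *
np.set_printoptions(suppress=True,precision=4)
B=[("c1top",(83,0,0),(246,56)),("c1top",(-80,0,0),(294,285)),("c1top",(-50,0,0),(285,245)),
("c1scene",(86,0,0),(639,207)),("c1scene",(-80,0,0),(477,93)),("c1scene",(-50,0,0),(503,108))]
T=[("c1top",(100,105,16),(32,96)),("c1top",(100,-105,16),(320,27)),("c1top",(-100,-105,16),(383,297)),("c1top",(-100,105,16),(86,368)),
("c1scene",(-100,105,16),(604,30)),("c1scene",(-100,-105,16),(408,145)),("c1scene",(100,-105,16),(600,292)),("c1scene",(100,105,16),(797,158))]
H=[("c2top",(24,52,20),(107,240)),("c2top",(24,-52,20),(276,238)),("c2top",(114,52,20),(103,84)),("c2top",(114,-52,20),(276,84)),
("c2top",(-100,0,-36),(181,400)),("c2top",(-10,0,-36),(179,268)),("c2top",(-112,0,-10),(184,420)),("c2top",(0,-52,24),(280,256)),
("c2scene",(114,-52,20),(480,288)),("c2scene",(114,52,20),(690,236))]
for nm,o,v0,t,z in (("barrel",B,[.5,.1,.045,.2],0,None),("tray",T,[.5,.1,0,.2],0,None),("tray z0",T,[.5,.1,0,.2],0,0.),("hold",H,[.5,-.1,.15,0],np.pi/6,None),("hold z",H,[.5,-.1,.15,0],np.pi/6,.15)):
    s,r,e=fit(o,v0,t,z);print(nm,s,"sd",e);print(r.tolist())
E
python3 fit1.py
```

```text
barrel [0.4976 0.1574 0.046  0.2285] sd [0.0009 0.0009 0.0015 0.0111]
[[0.36, 0.57], [0.53, 0.43], [0.48, -0.3], [0.45, 0.06], [0.49, -1.0], [0.81, 0.23]]
tray [ 0.489   0.2077 -0.0034  0.2396] sd [0.0007 0.0007 0.0012 0.0042]
[[0.05, -0.02], [0.29, -0.12], [0.48, 0.26], [0.28, 0.59], [0.27, 0.58], [0.16, -0.49], [0.28, -0.05], [0.8, -0.07]]
tray z0 [0.4894 0.2069 0.2389] sd [0.0007 0.0006 0.0045]
[[0.05, -0.48], [0.49, -0.57], [0.68, -0.02], [0.27, 0.31], [0.22, -0.13], [-0.03, -1.23], [0.16, -0.75], [0.83, -0.76]]
hold [ 0.5164 -0.1648  0.1559  0.0381] sd [0.0009 0.0006 0.002  0.0096]
[[0.31, -0.32], [0.61, -1.39], [1.1, 1.82], [1.49, 0.37], [-0.72, -0.85], [0.08, -0.81], [-0.03, 1.91], [-0.3, 4.05], [8.61, 0.81], [0.71, -1.86]]
hold z [ 0.5172 -0.1654  0.0468] sd [0.0008 0.0006 0.0088]
[[0.3, 0.16], [0.34, -1.26], [0.81, 2.52], [0.93, 0.71], [-0.57, -0.78], [-0.03, -0.56], [0.19, 1.93], [-0.49, 4.12], [9.22, 3.18], [0.99, 0.23]]
```

```bash
cat > ov.py <<'E'
from h import *
import sys
def overlay(v,g,src=("pics/top0.png","pics/scene0.png"),out="pics/ov1.png"):
    t,r=pose(v,np.pi/6)
    def box(x0,x1,y0,y1,z0,z1):
        c=[(x,y,z) for x in(x0,x1) for y in(y0,y1) for z in(z0,z1)]
        return [(a,b) for i,a in enumerate(c) for b in c[i+1:] if sum(p!=q for p,q in zip(a,b))==1]
    L=[(box(24,114,-52,52,20,20.01),(0,0,255)),(box(0,10,-52,52,24,24.01),(0,255,0)),(box(-112,-100,-34,34,-10,-10.01),(0,255,255)),(box(-100,0,-15,15,-36,-36.01),(255,0,255))]
    e=lambda d,x,o=0:(x,44-d*np.cos(g)-o*np.sin(g),31+d*np.sin(g)-o*np.cos(g))
    L.append(([(e(0,5),e(96,5)),(e(80,-15),e(80,3))],(255,0,0)))
    ims=[]
    for n,(x,y,w,h),f in zip(("top","scene"),((295,120,75,110),(195,165,75,110)),(5,5)):
        im=cv2.imread(src[n=="scene"])[y:y+h,x:x+w];im=cv2.resize(im,None,fx=f,fy=f,interpolation=cv2.INTER_CUBIC)
        for bs,c in L:
            for a,b in bs:
                p=(proj(n,t+r.apply(np.array([a,b])/1000))-(x,y)+.5)*f-.5
                cv2.line(im,*[tuple(int(q*8) for q in k) for k in p],c,1,cv2.LINE_AA,3)
        ims.append(im)
    cv2.imwrite(out,np.hstack(ims))
if __name__=="__main__": overlay([float(a) for a in sys.argv[1:5]],float(sys.argv[5]))
E
python3 ov.py .517 -.1652 .15 .042 1.8
```

```text
(no output)
```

View pics/ov1.png

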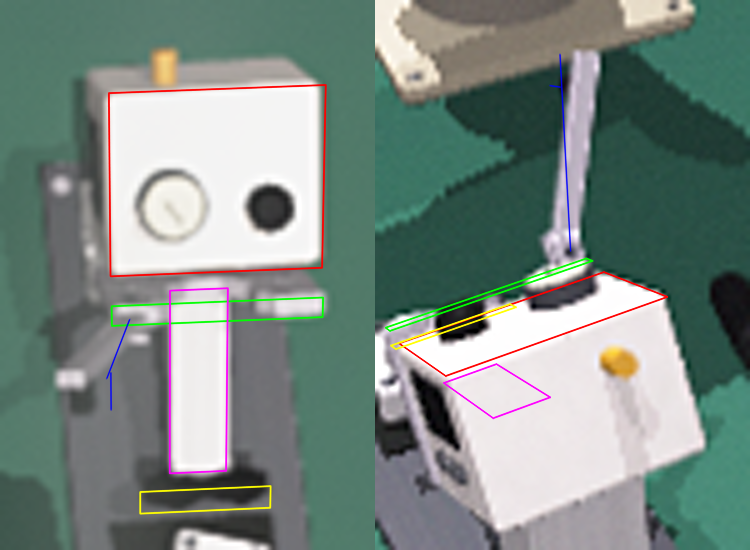

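Overlay: the red housing top fits both views, and the rail (magenta) and its end fit. My "back right corner" point was wrong; the true one is at overlay (445,375). I'll refine on edges.

```bash
cat > edge.py <<'E'
from h import *
from scipy.ndimage import map_coordinates
np.set_printoptions(suppress=True,precision=4)
IM={n:cv2.imread(f"pics/{n}0.png").mean(2) for n in C}
E=[("top",(30,52,20),(108,52,20)),("top",(30,-52,20),(108,-52,20)),("top",(24,-46,20),(24,46,20)),
("top",(-95,15,-36),(-30,15,-36)),("top",(-95,-15,-36),(-30,-15,-36)),("top",(-100,-11,-36),(-100,11,-36)),
("scene",(50,52,20),(108,52,20)),("scene",(114,52,14),(114,52,-40)),("scene",(114,-46,20),(114,46,20))]
def samp(v,meas=None,w=3):
    t,r=pose(v,np.pi/6);out=[]
    for n,a,b in E:
        P=np.linspace(a,b,12);p=proj(n,t+r.apply(P/1000));out.append(p)
    return out
def measure(v,w=3):
    M=[]
    for (n,a,b),p in zip(E,samp(v)):
        d=p[-1]-p[0];nn=np.array([-d[1],d[0]])/np.linalg.norm(d)
        o=np.arange(-w,w+.01,.1);g=[]
        for q in p:
            c=q+o[:,None]*nn;I=map_coordinates(IM[n],[c[:,1],c[:,0]],order=1)
            G=np.abs(np.gradient(np.convolve(np.pad(I,4,"edge"),np.ones(9)/9,"valid")))
            k=G.argmax();G2=G*(np.abs(o-o[k])<1);g.append(q+nn*(G2@o)/G2.sum())
        M.append((np.array(g),nn))
    return M
v=np.array([.517,-.1652,.15,.042])
for it in range(6):
    M=measure(v,3 if it<3 else 2)
    f=lambda v:np.concatenate([(p-g)@nn for p,(g,nn) in zip(samp(v),M)])
    s=least_squares(f,v,loss="soft_l1",f_scale=.4,x_scale=[.1]*4);v=s.x
print(v,np.round(np.median(f(v).reshape(-1,12),1),2),np.round(f(v).reshape(-1,12).std(1),2))
g=lambda u:f([u[0],u[1],.15,u[2]])
s=least_squares(g,[v[0],v[1],v[3]],loss="soft_l1",f_scale=.4,x_scale=[.1]*3);print("z150",s.x,np.round(np.median(g(s.x).reshape(-1,12),1),2))
# gate: hinge->end fit
for n in C:
  c=C[n];print(n,"cam at",-cv2.Rodrigues(c["rvec"])[0].T@c["tvec"])
from ov import overlay
ends=[("top",(69.5/5+295,378/5+120)),("scene",((587-375)/5+195,53/5+165))]
t,r=pose(v,np.pi/6)
e=least_squares(lambda g:np.concatenate([proj(n,t+r.apply(np.array([5,44-96*np.cos(g[0]),31+96*np.sin(g[0])])/1000))[0]-p for n,p in ends]),[1.8])
print("gate",e.x,e.fun)
overlay(v,e.x[0],out="pics/ov2.png")
E
python3 edge.py
```

```text
[ 0.5173 -0.1654  0.1477  0.0625] [ 0.27  0.19 -0.67  0.24 -0.35  0.51  0.23 -1.15 -0.15] [0.27 0.05 0.18 0.1  0.05 0.21 0.19 0.14 0.5 ]
z150 [ 0.5179 -0.1653  0.0539] [ 0.57  0.5  -0.25  0.17 -0.38  0.88 -0.17 -1.08 -0.71]
top cam at [ 0.2373 -0.0053  1.2414]
scene cam at [ 1.2436 -0.3416  0.8293]
gate [1.9753] [0.1459 0.0709 0.0996 0.5765]
```

View pics/ov2.png

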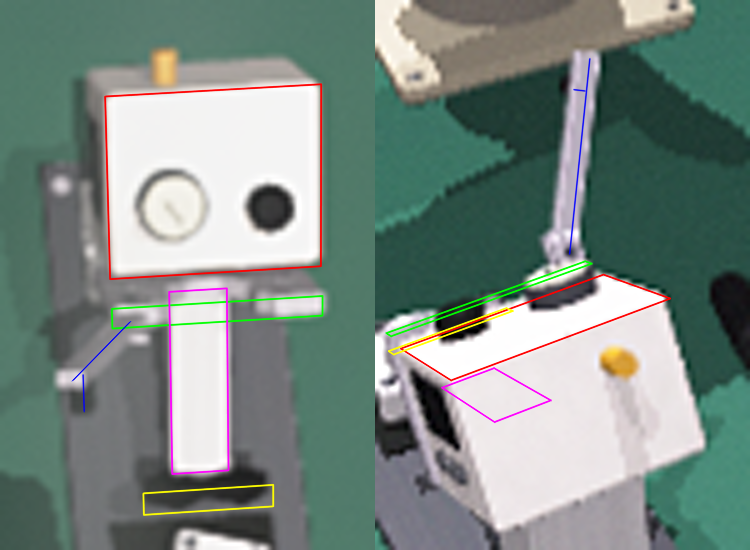

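```bash
sed -i '/^e=/,$d' edge.py; cat >> edge.py <<'E'
E0=E
def run(idx,z):
    global E
    E=[E0[i] for i in idx];u=np.array([.518,-.1653,.04])
    for it in range(6):
        M=measure(np.array([u[0],u[1],z,u[2]]),3 if it<3 else 2)
        f=lambda u:np.concatenate([(p-g)@nn for p,(g,nn) in zip(samp([u[0],u[1],z,u[2]]),M)])
        u=least_squares(f,u,loss="soft_l1",f_scale=.4,x_scale=[.1]*3).x
    print(idx,z,u,np.round(np.median(f(u).reshape(-1,12),1),2))
run([0,1,2,3,4,5],.15);run([0,1,2],.15);run([3,4,5],.15);run([6,8],.15);run([0,1,2,3,4,5,6,8],.15)
# edge directions measured
for i in (0,1,2,3,4):
    E=[E0[i]];g,nn=measure(np.array([.5185,-.1653,.15,.045]))[0];print(i,np.round(g[[0,3,8,11]],2).tolist())
E
python3 edge.py
```

```text
[ 0.5173 -0.1654  0.1477  0.0625] [ 0.27  0.19 -0.67  0.24 -0.35  0.51  0.23 -1.15 -0.15] [0.27 0.05 0.18 0.1  0.05 0.21 0.19 0.14 0.5 ]
z150 [ 0.5179 -0.1653  0.0539] [ 0.57  0.5  -0.25  0.17 -0.38  0.88 -0.17 -1.08 -0.71]
top cam at [ 0.2373 -0.0053  1.2414]
scene cam at [ 1.2436 -0.3416  0.8293]
[0, 1, 2, 3, 4, 5] 0.15 [ 0.5172 -0.1649  0.0699] [-0.03  0.05 -0.48  0.28 -0.3   0.62]
[0, 1, 2] 0.15 [ 0.5183 -0.1648  0.0681] [ 0.02 -0.01  0.  ]
[3, 4, 5] 0.15 [ 0.5157 -0.1657  0.0467] [ 0.28 -0.27  0.04]
[6, 8] 0.15 [ 0.5201 -0.1661  0.075 ] [-0.   -0.02]
[0, 1, 2, 3, 4, 5, 6, 8] 0.15 [ 0.5183 -0.165   0.0658] [ 0.17  0.15 -0.    0.24 -0.34  1.03 -0.39 -0.58]
0 [[316.61, 171.86], [315.65, 163.34], [315.5, 148.9], [315.51, 140.11]]
1 [[358.53, 170.01], [358.55, 161.5], [358.5, 147.11], [358.5, 138.34]]
2 [[356.49, 172.32], [346.31, 172.6], [329.34, 174.26], [319.1, 174.52]]
3 [[328.54, 211.86], [328.5, 205.51], [328.48, 194.79], [328.5, 188.27]]
4 [[340.56, 211.33], [340.46, 204.99], [340.4, 194.27], [340.44, 187.76]]
```

```bash
python3 - <<'E'
from h import *
np.set_printoptions(suppress=True,precision=4)
def un(n,p,z):
    return least_squares(lambda u:proj(n,[u[0],u[1],z])[0]-p,[.5,-.1]).x
for z in (.005,.015):
    a,b,c=[un("top",full("c2top",u),z) for u in((67,168),(105,563),(266,550))]
    print(a,b,c,"yaw",np.arctan2(*(a-b)[::-1]),np.arctan2(*(b-c)[::-1])-np.pi/2, np.linalg.norm(a-b),np.linalg.norm(b-c))
    s=[un("scene",full("c2scene",u),z) for u in((570,574),(732,499),(412,295))]
    print(s,"yaw",np.arctan2(*(s[1]-s[0])[::-1])-np.pi/2,np.arctan2(*(s[0]-s[2])[::-1]))
E
```

```text
[ 0.6266 -0.1023] [ 0.3447 -0.1237] [ 0.353  -0.2349] yaw 0.07559466146511085 0.0744707993670981 0.2827668138561918 0.11155295060681662
[array([ 0.6224, -0.2127]), array([ 0.6126, -0.1003]), array([ 0.3382, -0.2337])] yaw 0.08721474422393327 0.07364630346262967
[ 0.6235 -0.1015] [ 0.3438 -0.1227] [ 0.3521 -0.2331] yaw 0.07559466146511121 0.07447079936704415 0.2804797284943691 0.11065068376397179
[array([ 0.63  , -0.2143]), array([ 0.6203, -0.1032]), array([ 0.3492, -0.235 ])] yaw 0.08721474422394793 0.07364630346262369
```

Holder ≈ (0.518, -0.165, 0.150) with yaw ≈ 0.073 (base bolts 0.075, edges 0.066). Barrel ≈ (0.498, 0.157, 0.046) with yaw 0.237; that height matches the stated 45 mm and it sits at tray y = -50. Gate ≈ 1.97 rad open. Now a helper that works out the move deltas.

```bash
cat > go.py <<'E'
import sys
from h import *
from plant import monitor
np.set_printoptions(suppress=True,precision=3)
HP=np.array([.518,-.165,.150]);HR=R.from_euler("z",.073)*R.from_euler("y",-np.pi/6)
DOWN=R.from_euler("x",np.pi) # tool x=+x, y=-y, z down
def toolR(fr,flip): return fr*DOWN*R.from_euler("z",np.pi*flip)
def show(p,r):
    s=monitor.read_state();c=R.from_rotvec(s["orientation"])
    d=(np.array(p)-s["tool_pos"])*100;w=np.degrees((r*c.inv()).as_rotvec())
    print("t",s["t"],"pos",s["tool_pos"],"q",s["q"],"F",s["force"],"open",s["opening"],"gf",s["gripper_force"])
    print("shift cm",d,"turn deg",w,"min rows",max(np.linalg.norm(d)/4.17,np.linalg.norm(w)/7.16))
def hold(x,y,z,flip=0): # TCP at holder mm coords
    show(HP+HR.apply(np.array([x,y,z])/1000),toolR(HR,flip))
E
python3 - <<'E'
from go import *
r=R.from_euler("z",.237)
for f in(0,1): show([.4976,.1574,.2],toolR(r,f))
print(R.from_rotvec(monitor.read_state()["orientation"]).as_matrix())
E
```

```text
t 0.1 pos [ 0.167 -0.576  0.218] q [-1.374  0.131  1.489 -0.     1.523 -0.085] F [-0.007  0.539 -0.129] open 0.09320461605918468 gf 0.0
shift cm [33.083 73.323 -1.769] turn deg [-0.094 -0.018 -2.567] min rows 19.295193427732247
t 0.1 pos [ 0.167 -0.576  0.218] q [-1.374  0.131  1.489 -0.     1.523 -0.085] F [-0.007  0.539 -0.129] open 0.09320461605918468 gf 0.0
shift cm [33.083 73.323 -1.769] turn deg [  0.028  -0.145 177.433] min rows 24.781199711087996
[[ 0.961  0.278 -0.   ]
 [ 0.278 -0.961  0.002]
 [ 0.    -0.002 -1.   ]]
```

Call:
arm_command --deltas '[[[0,0,4,0,0,0],[0,0,4,0,0,0],[0,0,4,0,0,0],[1.65,3.66,0,0,0,-0.13],[1.65,3.66,0,0,0,-0.13],[1.65,3.66,0,0,0,-0.13],[1.65,3.66,0,0,0,-0.13],[1.65,3.66,0,0,0,-0.13],[1.65,3.66,0,0,0,-0.13],[1.65,3.66,0,0,0,-0.13],[1.65,3.66,0,0,0,-0.13],[1.65,3.66,0,0,0,-0.13]]]' --gripper 0.35

```text
t: 1.1
tool_pos: [0.3155, -0.2451, 0.3383]
orientation: [-3.115, -0.408, 0.0]
force: [0.8, 0.0, 0.7]
opening: 0.0629
gripper_force: 0.0
```

Call:
arm_command --deltas '[[[1.65,3.66,0,0,0,-0.13],[1.65,3.66,0,0,0,-0.13],[1.65,3.66,0,0,0,-0.13],[1.65,3.66,0,0,0,-0.13],[1.65,3.66,0,0,0,-0.13],[1.65,3.66,0,0,0,-0.13],[1.65,3.66,0,0,0,-0.13],[1.65,3.66,0,0,0,-0.13],[1.65,3.66,0,0,0,-0.13],[1.65,3.66,-2,0,0,-0.13],[1.65,3.66,-3,0,0,-0.13],[0,0,-3,0,0,0]]]'

```text
t: 2.1
tool_pos: [0.4945, 0.152, 0.2647]
orientation: [-3.117, -0.376, -0.004]
force: [1.3, 1.1, 0.2]
opening: 0.0627
gripper_force: 0.0
```

```bash
python3 - <<'E'
from go import *
import cv2
im=eyes.read_camera("top");cv2.imwrite("pics/t1.png",im);im2=eyes.read_camera("scene");cv2.imwrite("pics/s1.png",im2)
r=R.from_euler("z",.237)
show([.4976,.1574,.027],toolR(r,0))
E
```

```text
t 2.2 pos [0.49  0.148 0.259] q [ 0.192 -0.113  1.661 -0.     1.605  1.524] F [-0.813 -0.964 -0.556] open 0.06277813393138056 gf 0.0
shift cm [  0.785   0.987 -23.161] turn deg [ 0.128 -0.624 -0.119] min rows 5.562430719466153
```

Call:
arm_command --deltas '[[[0.2,0.25,-3,0,-0.15,0],[0.2,0.25,-3,0,-0.15,0],[0.2,0.25,-3,0,-0.15,0],[0.2,0.25,-3,0,-0.15,0],[0,0,-3,0,0,0],[0,0,-2,0,0,0],[0,0,0,0,0,0],[0,0,0,0,0,0]]]'

```text
t: 2.87
tool_pos: [0.5008, 0.156, 0.0959]
orientation: [3.118, 0.369, 0.014]
force: [0.2, 0.5, 0.3]
opening: 0.0626
gripper_force: 0.0
```

```bash
python3 - <<'E'
from go import *
show([.4976,.1574,.027],toolR(R.from_euler("z",.237),0))
E
```

```text
t 2.8667 pos [0.501 0.156 0.096] q [ 0.206  0.012  1.842 -0.002  1.278  1.542] F [0.173 0.459 0.344] open 0.06264027156598043 gf 0.0
shift cm [-0.315  0.139 -6.886] turn deg [0.022 0.533 0.096] min rows 1.653398729639706
```

Call:
arm_command --deltas '[[[-0.1,0.05,-1.5,0,0.25,0.05],[-0.1,0.05,-1.5,0,0.25,0.05],[-0.1,0.05,-1.5,0,0,0],[0,0,-1.2,0,0,0],[0,0,-1.1,0,0,0],[0,0,0,0,0,0],[0,0,0,0,0,0]]]'

```text
t: 3.45
tool_pos: [0.4973, 0.1583, 0.0264]
orientation: [3.119, 0.373, 0.0]
force: [-0.8, 0.3, 0.5]
opening: 0.0631
gripper_force: 0.0
```

Call:
arm_command --deltas '[[[0,0,0,0,0,0],[0,0,0,0,0,0],[0,0,0,0,0,0],[0,0,0,0,0,0],[0,0,0,0,0,0],[0,0,0,0,0,0]]]' --gripper -0.5 --squeeze 25

```text
t: 3.95
tool_pos: [0.4992, 0.1565, 0.0282]
orientation: [3.116, 0.373, 0.006]
force: [0.6, -10.9, 4.3]
opening: 0.0377
gripper_force: 25.0
```

```bash
python3 - <<'E'
from go import *
show([.4976,.1574,.027],toolR(R.from_euler("z",.237),0))
E
```

```text
t 3.95 pos [0.499 0.156 0.028] q [ 0.208  0.103  1.883 -0.004  1.152  1.543] F [  0.58  -10.942   4.283] open 0.037663357922144876 gf 24.996457993984222
shift cm [-0.155  0.094 -0.118] turn deg [ 0.175  0.224 -0.059] min rows 0.05179188508759004
```

Call:
arm_command --deltas '[[[0,0,0.6,0,0,0],[0,0,1.5,0,0,0],[0,0,2.5,0,0,0],[0,0,3,0,0,0],[0,0,3,0,0,0],[0,0,3,0,0,0],[0,0,3,0,0,0],[0,0,3,0,0,0],[0,0,3,0,0,0],[0,0,3,0,0,0],[0,0,3,0,0,0],[0,0,3,0,0,0]]]'

```text
t: 4.95
tool_pos: [0.4974, 0.1585, 0.3449]
orientation: [-3.119, -0.374, -0.003]
force: [-0.1, 0.3, -1.8]
opening: 0.0376
gripper_force: 25.0
```

```bash
python3 - <<'E'
from go import *
hold(-66,0,220)
E
```

```text
t 4.95 pos [0.497 0.159 0.345] q [ 0.21  -0.1    1.493 -0.     1.746  1.543] F [-0.107  0.306 -1.772] open 0.037593726568193896 gf 24.997118711471558
shift cm [-14.614 -33.573  -3.741] turn deg [  4.645 -29.555  -9.263] min rows 8.826487407222599
```

Call:
arm_command --deltas '[[[-1.2,-2.8,0,0.387,-2.463,-0.772],[-1.2,-2.8,0,0.387,-2.463,-0.772],[-1.2,-2.8,0,0.387,-2.463,-0.772],[-1.2,-2.8,0,0.387,-2.463,-0.772],[-1.2,-2.8,0,0.387,-2.463,-0.772],[-1.2,-2.8,0,0.387,-2.463,-0.772],[-1.2,-2.8,0,0.387,-2.463,-0.772],[-1.2,-2.8,0,0.387,-2.463,-0.772],[-1.2,-2.8,0,0.387,-2.463,-0.772],[-1.2,-2.8,0,0.387,-2.463,-0.772],[-1.2,-2.8,0,0.387,-2.463,-0.772],[-1.2,-2.8,0,0.387,-2.463,-0.772]]]'

```text
t: 5.95
tool_pos: [0.3603, -0.1762, 0.3441]
orientation: [-3.015, -0.116, -0.788]
force: [-0.1, -0.1, -2.1]
opening: 0.0375
gripper_force: 25.0
```

Call:
arm_command --deltas '[[[0,0,0,0,0,0],[0,0,0,0,0,0],[0,0,0,0,0,0]]]'

```text
t: 6.2
tool_pos: [0.3606, -0.1754, 0.3445]
orientation: [-3.017, -0.113, -0.784]
force: [-0.4, 0.3, -2.8]
opening: 0.0373
gripper_force: 25.0
```

```bash
cat > look.py <<'E'
import sys
from go import *
i=sys.argv[1]
for n in("top","scene"): cv2.imwrite(f"pics/{n}{i}.png",eyes.read_camera(n))
t=cv2.imread(f"pics/top{i}.png")[100:250,270:380];s=cv2.imread(f"pics/scene{i}.png")[100:250,170:280]
f=lambda a:cv2.resize(a,None,fx=3.6,fy=4,interpolation=cv2.INTER_CUBIC) if 0 else cv2.resize(a,None,fx=3.6,fy=3.6,interpolation=cv2.INTER_CUBIC)
cv2.imwrite(f"pics/l{i}.png",np.hstack([f(t),f(s)]))
E
python3 look.py 2; python3 - <<'E'
from go import *
hold(-66,0,100)
E
```

```text
t 6.3 pos [ 0.362 -0.174  0.345] q [-1.015 -0.893  2.127  0.451  1.651  0.572] F [-0.41  -0.168 -1.277] open 0.03743963917169485 gf 24.997072219848633
shift cm [  4.96    0.094 -14.114] turn deg [-0.12  -0.842 -0.465] min rows 3.587615796848567
```

View pics/l2.png

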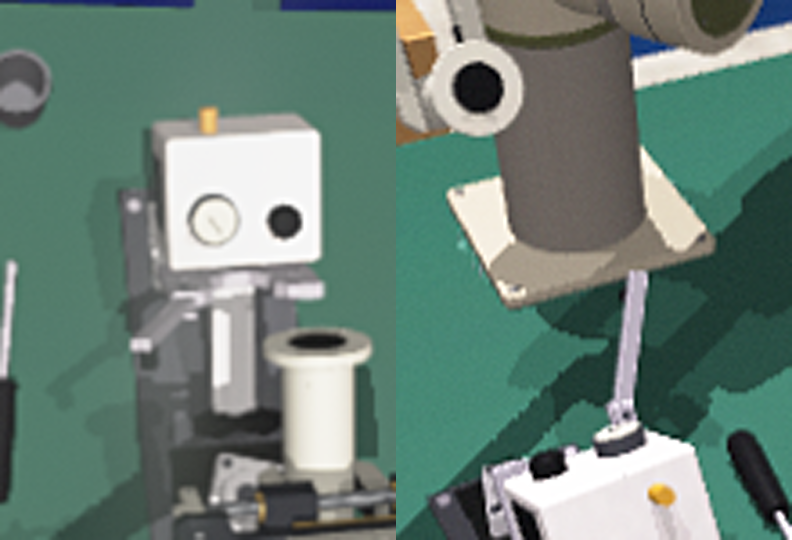

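Call:
arm_command --deltas '[[[0.6,0,-1.5,0,0,0],[0.6,0,-1.7,0,-0.1,0],[0.6,0,-1.7,0,-0.1,-0.1],[0.6,0,-1.7,0,-0.1,-0.1],[0.6,0,-1.7,0,-0.1,-0.1],[0.6,0,-1.7,0,-0.1,-0.1],[0.6,0,-1.7,0,-0.1,0],[0.6,0,-1.7,0,-0.1,0],[0,0,0,0,0,0],[0,0,0,0,0,0],[0,0,0,0,0,0]]]'

```text
t: 7.22
tool_pos: [0.4097, -0.174, 0.2116]
orientation: [-3.013, -0.111, -0.804]
force: [-0.3, 1.0, -1.7]
opening: 0.0372
gripper_force: 25.0
```

```bash
python3 look.py 3; python3 - <<'E'
from go import *
hold(-66,0,100)
s=monitor.read_state();c=R.from_rotvec(s["orientation"])
for q in((86,0,-19),(83,0,-19),(-80,0,-19),(0,0,-19)):
    p=s["tool_pos"]+c.apply(np.array(q)/1000)
    a=proj("top",p)[0];b=proj("scene",p)[0];print(q,HR.inv().apply(p-HP)*1000,a,b,"crop",((a-(270,100)+.5)*3.6-.5),((b-(170,100)+.5)*3.6-.5+(396,0)))
E
```

```text
t 7.3167 pos [ 0.41  -0.175  0.212] q [-0.883 -0.817  2.334  0.434  1.328  0.574] F [-0.6   -0.189 -1.288] open 0.03734384910868735 gf 24.997549653053284
shift cm [ 0.159  0.226 -0.852] turn deg [-0.049 -0.061  0.038] min rows 0.21485306042945929
(86, 0, -19) [ 22.768  -2.235 127.169] [346.986 186.172] [205.982 183.126] crop [278.451 311.52 ] [526.836 300.555]
(83, 0, -19) [ 19.768  -2.232 127.172] [347.003 187.468] [205.646 183.081] crop [278.509 316.186] [525.627 300.392]
(-80, 0, -19) [-143.232   -2.064  127.335] [347.68  254.252] [189.908 180.955] crop [280.948 556.607] [468.968 292.738]
(0, 0, -19) [-63.232  -2.146 127.255] [347.396 222.36 ] [197.062 181.921] crop [279.925 441.797] [494.723 296.216]
```

View pics/l3.png

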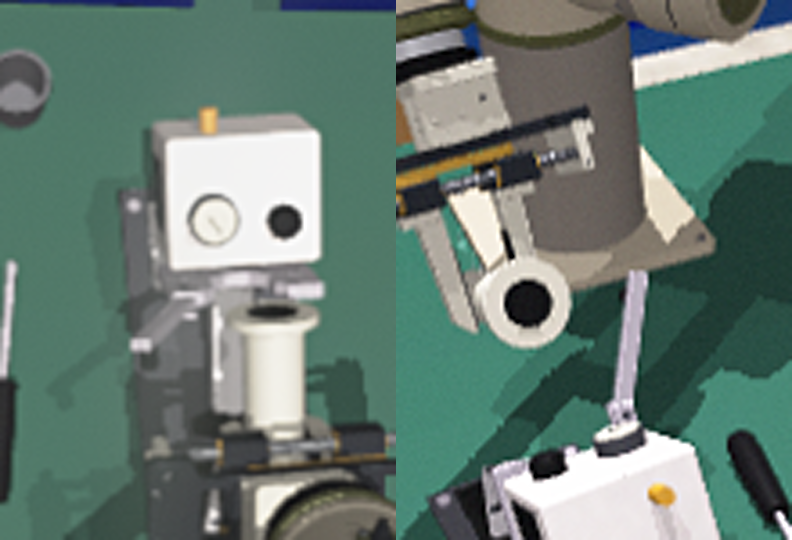

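In l3 the gripped barrel is square over the slot. Its back face centre is at top crop (274,312) and scene crop (527,302). My predictions were (278,311) and (527,301), so the top view is biased by about 1 px in y. I'll shift the holder y to -0.1662 accordingly.

```bash
sed -i 's/\.518,-\.165,/.518,-.1662,/' go.py; python3 - <<'E'
from go import *
hold(-66,0,45)
E
```

```text
t 7.3167 pos [ 0.41  -0.175  0.212] q [-0.883 -0.817  2.334  0.434  1.328  0.574] F [-0.6   -0.189 -1.288] open 0.03734384910868735 gf 24.997549653053284
shift cm [ 2.901  0.306 -5.616] turn deg [-0.049 -0.061  0.038] min rows 1.5175366040180631
```

Call:
arm_command --deltas '[[[0.4,0.04,-0.8,0,0,0],[0.4,0.04,-0.8,0,0,0],[0.42,0.04,-0.8,0,0,0],[0.42,0.05,-0.8,0,0,0],[0.42,0.05,-0.8,0,0,0],[0.42,0.05,-0.8,0,0,0],[0.42,0.04,-0.8,0,0,0],[0,0,0,0,0,0],[0,0,0,0,0,0],[0,0,0,0,0,0]]]'

```text
t: 8.15
tool_pos: [0.4378, -0.1721, 0.1543]
orientation: [-3.013, -0.105, -0.803]
force: [-0.2, 0.1, -0.7]
opening: 0.0373
gripper_force: 25.0
```

```bash
sed -i 's/^t=.*/t=cv2.imread(f"pics\/top{i}.png")[125:235,300:380];s=cv2.imread(f"pics\/scene{i}.png")[150:260,180:260]/; s/fx=3.6,fy=3.6/fx=5,fy=5/' look.py; python3 look.py 4; python3 - <<'E'
from go import *
hold(-66,0,45)
s=monitor.read_state();c=R.from_rotvec(s["orientation"])
for q in((86,0,-19),(80,0,-19),(80,29,-19),(80,-29,-19)):
    p=s["tool_pos"]+c.apply(np.array(q)/1000)
    a=proj("top",p)[0];b=proj("scene",p)[0];print(q,HR.inv().apply(p-HP)*1000,a,b,"crop",((a-(300,125)+.5)*5-.5),((b-(180,150)+.5)*5-.5+(400,0)))
for q in((0,0,24),(0,29,24),(0,-29,24),(0,-52,24),(24,52,20),(24,-52,20)):
    p=HP+HR.apply(np.array(q)/1000);a=proj("top",p)[0];b=proj("scene",p)[0];print("H",q,((a-(300,125)+.5)*5-.5),((b-(180,150)+.5)*5-.5+(400,0)))
E
```

```text
t 8.25 pos [ 0.438 -0.172  0.155] q [-0.805 -0.693  2.37   0.434  1.15   0.58 ] F [-0.411  0.408 -0.466] open 0.03751433935364645 gf 24.99753177165985
shift cm [0.055 0.042 0.113] turn deg [-0.119 -0.12   0.141] min rows 0.03186390368097998
(86, 0, -19) [18.965 -0.668 63.144] [341.606 180.186] [213.79  208.978] crop [210.032 277.931] [570.948 296.889]
(80, 0, -19) [12.965 -0.648 63.155] [341.642 182.637] [213.091 208.739] crop [210.212 290.185] [567.456 295.697]
(80, 29, -19) [ 12.87  -29.648  63.135] [353.79 181.8 ] [201.619 212.802] crop [270.952 286.001] [510.093 316.008]
(80, -29, -19) [13.059 28.352 63.175] [329.45 183.48] [224.334 204.76 ] crop [149.252 294.4  ] [623.672 275.802]
H (0, 0, 24) [194.81 294.02] [585.193 369.188]
H (0, 29, 24) [136.089 298.26 ] [640.053 348.964]
H (0, -29, 24) [253.34  289.807] [529.227 389.822]
H (0, -52, 24) [299.608 286.487] [484.044 406.483]
H (24, 52, 20) [ 86.644 252.123] [701.467 346.341]
H (24, -52, 20) [297.582 237.143] [499.044 421.736]
```

View pics/l4.png

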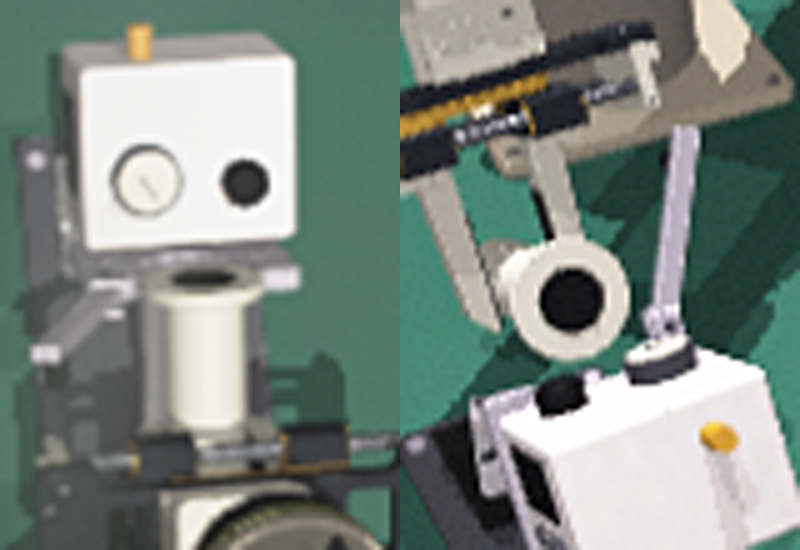

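```bash
cat > rel.py <<'E'
from go import *
import edge as ed
E
sed -i '/^v=np.array/,$d' edge.py
cat > rel.py <<'E'
from go import *
import edge as ed
s=monitor.read_state();c=R.from_rotvec(s["orientation"]);p=s["tool_pos"]+c.apply([.086,0,-.019])
bias={}
for n in C:
    im=cv2.imread(f"pics/{n}4.png").mean(2);q=proj(n,p)[0];x,y=np.round(q).astype(int)
    w=im[y-12:y+13,x-14:x+15];m=(w<75).astype(np.uint8)
    k,l,st,ce=cv2.connectedComponentsWithStats(m)
    # soft centroid of dark blob nearest predicted
    j=min((i for i in range(1,k) if st[i,4]>15),key=lambda i:np.linalg.norm(ce[i]-(14,12)))
    o=ce[j]+(x-14,y-12);bias[n]=o-q;print(n,"obs",o,"pred",q,"bias",bias[n],st[j])
def run(idx,b,yaw):
    u=np.array([.518,-.1662])
    EE=[ed.E[i] for i in idx];E0=ed.E;ed.E=EE
    op=globals()["proj"];ed.proj=lambda n,P:op(n,P)+b[n]
    for it in range(6):
        M=ed.measure(np.array([*u,.15,yaw]),3 if it<3 else 2)
        f=lambda u:np.concatenate([(p-g)@nn for p,(g,nn) in zip(ed.samp([*u,.15,yaw]),M)])
        u=least_squares(f,u,loss="soft_l1",f_scale=.4,x_scale=[.1]*2).x
    ed.E=E0;print(idx,u,np.round(np.median(f(u).reshape(-1,12),1),2))
z={n:np.zeros(2) for n in C}
for b in (z,bias):
  for i in([0,1,2,3,4,5],[6,8],[0,1,2,3,4,5,6,8]): run(i,b,.073)
E
python3 rel.py
```

```text
top obs [340.4333 180.1333] pred [341.6064 180.1862] bias [-1.173  -0.0529] [ 7 11 12  3 30]
scene obs [213.8629 209.4597] pred [213.7897 208.9779] bias [0.0732 0.4818] [  8   7  13  12 124]
[0, 1, 2, 3, 4, 5] [ 0.5172 -0.165 ] [-0.12 -0.02 -0.44  0.35 -0.24  0.58]
[6, 8] [ 0.5201 -0.166 ] [-84.14 -28.69]
[0, 1, 2, 3, 4, 5, 6, 8] [ 0.5184 -0.1652] [ 0.06  0.06  0.01  0.4  -0.17  1.01 -0.49 13.89]
[0, 1, 2, 3, 4, 5] [ 0.517  -0.1679] [-0.04  0.02 -0.49  0.29 -0.29  0.55]
[6, 8] [ 0.5186 -0.1654] [-83.08 -28.71]
[0, 1, 2, 3, 4, 5, 6, 8] [ 0.5174 -0.1678] [-0.04 -0.04 -0.33  0.23 -0.36  0.76  0.4  14.16]
```

```bash
sed -i 's/\.518,-\.1662,/.5175,-.167,/' go.py; python3 - <<'E'
from go import *
hold(-66,0,5)
E
```

```text
t 8.25 pos [ 0.438 -0.172  0.155] q [-0.805 -0.693  2.37   0.434  1.15   0.58 ] F [-0.411  0.408 -0.466] open 0.03751433935364645 gf 24.99753177165985
shift cm [ 2.     0.108 -3.351] turn deg [-0.119 -0.12   0.141] min rows 0.9361562730116221
```

Call:
arm_command --deltas '[[[0,0,0,-0.1,-0.1,0.1],[0.2,0.01,-0.33,0,0,0],[0.2,0.01,-0.33,0,0,0],[0.2,0.01,-0.33,0,0,0],[0.2,0.01,-0.33,0,0,0],[0.2,0.01,-0.33,0,0,0],[0.2,0.01,-0.33,0,0,0],[0.2,0.01,-0.33,0,0,0],[0.2,0.01,-0.33,0,0,0],[0.2,0.01,-0.33,0,0,0],[0.2,0.01,-0.33,0,0,0],[0,0,0,0,0,0]]]'

```text
t: 9.25
tool_pos: [0.4578, -0.1707, 0.1203]
orientation: [-3.013, -0.109, -0.805]
force: [-0.2, 0.1, -0.9]
opening: 0.0375
gripper_force: 25.0
```

```bash
python3 - <<'E'
from go import *
hold(-66,0,-5); print(monitor.read_state()["wrist_torque"])
E
```

```text
t 9.25 pos [ 0.458 -0.171  0.12 ] q [-0.757 -0.586  2.372  0.444  1.033  0.573] F [-0.247  0.143 -0.86 ] open 0.03748509820476215 gf 24.99763995409012
shift cm [ 0.519 -0.028 -0.76 ] turn deg [-0.106 -0.108  0.014] min rows 0.22069250894900047
[ 0.034  0.355 -0.008]
```

Call:
arm_command --deltas '[[[0.1,0,-0.17,0,0,0],[0.1,0,-0.17,0,0,0],[0.1,0,-0.17,0,0,0],[0.1,0,-0.17,0,0,0],[0.1,0,-0.17,0,0,0],[0,0,0,0,0,0]]]'

```text
t: 9.75
tool_pos: [0.4629, -0.171, 0.1123]
orientation: [-3.014, -0.109, -0.806]
force: [1.0, -0.1, -2.4]
opening: 0.0371
gripper_force: 25.0
```

Call:
arm_command --deltas '[[[0.1,0,-0.17,0,0,0],[0.1,0,-0.17,0,0,0],[0.1,0,-0.17,0,0,0],[0,0,0,0,0,0]]]'

```text
t: 10.08
tool_pos: [0.4658, -0.1709, 0.1072]
orientation: [-3.014, -0.109, -0.805]
force: [0.1, 0.4, -2.2]
opening: 0.0373
gripper_force: 25.0
```

```bash
python3 - <<'E'
from go import *
hold(-66,0,-19); s=monitor.read_state();print(s["wrist_torque"],"F hold",HR.inv().apply(s["force"]))
E
```

```text
t 10.0833 pos [ 0.466 -0.171  0.107] q [-0.741 -0.539  2.367  0.451  0.987  0.568] F [ 0.07   0.389 -2.188] open 0.03727030516609257 gf 24.99759078025818
shift cm [ 0.414  0.043 -0.661] turn deg [-0.079 -0.08   0.02 ] min rows 0.1873687941183284
[0.007 0.387 0.022] F hold [-1.009  0.383 -1.944]
```

Call:
arm_command --deltas '[[[0.08,0.01,-0.13,0,0,0],[0.08,0.01,-0.13,0,0,0],[0,0,0,0,0,0]]]'

```text
t: 10.33
tool_pos: [0.4675, -0.1708, 0.1047]
orientation: [-3.014, -0.109, -0.806]
force: [0.2, 0.3, -2.2]
opening: 0.0376
gripper_force: 25.0
```

Call:
arm_command --deltas '[[[0.05,0,-0.09,0,0,0],[0.05,0,-0.09,0,0,0],[0,0,0,0,0,0]]]'

```text
t: 10.58
tool_pos: [0.4685, -0.1708, 0.1031]
orientation: [-3.014, -0.109, -0.806]
force: [0.3, -0.1, -1.0]
opening: 0.0373
gripper_force: 25.0
```

```bash
python3 - <<'E'
from go import *
hold(-66,0,-19); s=monitor.read_state();print(s["wrist_torque"],"F hold",HR.inv().apply(s["force"]))
E
```

```text
t 10.5833 pos [ 0.468 -0.171  0.103] q [-0.736 -0.524  2.366  0.453  0.972  0.567] F [ 0.317 -0.128 -1.007] open 0.03730064403352595 gf 24.997650682926178
shift cm [ 0.149  0.036 -0.252] turn deg [-0.065 -0.06   0.026] min rows 0.07062819498680871
[0.001 0.357 0.008] F hold [-0.238 -0.151 -1.026]
```

Call:
arm_command --deltas '[[[0.05,0.01,-0.09,0,0,0],[0.05,0.01,-0.09,0,0,0],[0,0,0,0,0,0]]]'

```text
t: 10.83
tool_pos: [0.4694, -0.1708, 0.1024]
orientation: [-3.014, -0.111, -0.805]
force: [-16.5, 4.2, 14.8]
opening: 0.0374
gripper_force: 25.0
```

Call:
arm_command --deltas '[[[0.05,0,-0.09,0,0,0],[0,0,0,0,0,0],[0,0,0,0,0,0]]]'

```text
t: 11.08
tool_pos: [0.47, -0.1708, 0.1021]
orientation: [-3.014, -0.111, -0.806]
force: [-20.8, 5.7, 20.3]
opening: 0.0373
gripper_force: 25.0
```

```bash
python3 - <<'E'
from go import *
hold(-66,0,-19); s=monitor.read_state();print(s["wrist_torque"],"F hold",HR.inv().apply(s["force"]))
E
```

```text
t 11.0833 pos [ 0.47  -0.171  0.102] q [-0.733 -0.517  2.363  0.454  0.967  0.566] F [-20.824   5.711  20.297] open 0.0373426500477687 gf 25.007978081703186
shift cm [-0.008  0.031 -0.151] turn deg [-0.032 -0.053 -0.057] min rows 0.03689331252177349
[1.004 1.701 0.699] F hold [-7.477  7.215 27.753]
```

Call:
arm_command --deltas '[[[-0.03,0.04,0.05,0,0,0],[0,0.02,0,0,0,0],[0,0,0,0,0,0]]]'

```text
t: 11.33
tool_pos: [0.47, -0.1708, 0.1022]
orientation: [-3.015, -0.11, -0.808]
force: [-10.7, 0.0, 9.7]
opening: 0.0375
gripper_force: 25.0
```

```bash
sed -i 's/300:380\]/300:380]/' look.py; python3 look.py 5; python3 - <<'E'
from go import *
hold(-66,0,-19); s=monitor.read_state();print(s["wrist_torque"],"F hold",HR.inv().apply(s["force"]))
E
```

```text
t 11.4333 pos [ 0.47  -0.171  0.102] q [-0.732 -0.519  2.365  0.453  0.966  0.568] F [-9.905  0.39   8.831] open 0.03712868323320406 gf 25.008384883403778
shift cm [ 0.002  0.028 -0.162] turn deg [ 0.029 -0.014  0.011] min rows 0.039524401102590714
[0.059 0.95  0.234] F hold [-4.115  1.111 12.573]
```

View pics/l5.png

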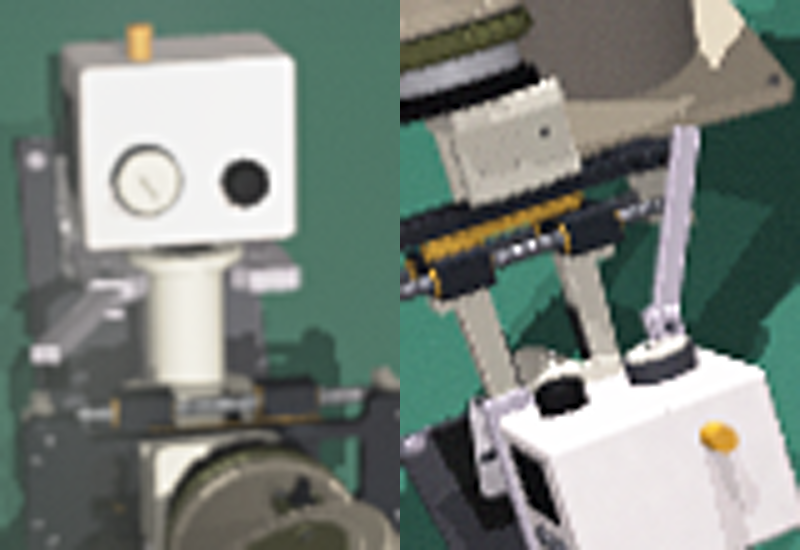

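l5: the flange sits behind the plate (crop y about 258), between plate and housing, and the barrel is square. Next I'll release it.

Call:
arm_command --deltas '[[[-0.02,0,0.04,0,0,0],[0,0,0,0,0,0]]]' --squeeze 5

```text
t: 11.6
tool_pos: [0.4699, -0.1706, 0.1021]
orientation: [-3.015, -0.109, -0.808]
force: [-1.8, -1.7, 1.5]
opening: 0.0379
gripper_force: 5.0
```

Call:
arm_command --deltas '[[[0,0,0,0,0,0],[0,0,0,0,0,0],[0,0,0,0,0,0],[0,0,0,0,0,0]]]' --gripper 0.3

```text
t: 11.93
tool_pos: [0.4694, -0.1699, 0.1013]
orientation: [-3.014, -0.109, -0.806]
force: [-0.4, 0.2, 0.7]
opening: 0.0586
gripper_force: 0.0
```

```bash
python3 - <<'E'
from go import *
hold(-66,0,110); s=monitor.read_state();print("F hold",HR.inv().apply(s["force"]))
E
```

```text
t 11.9333 pos [ 0.469 -0.17   0.101] q [-0.732 -0.519  2.366  0.453  0.966  0.568] F [-0.367  0.216  0.672] open 0.05859274993057461 gf 0.0
shift cm [-6.38  -0.524 11.098] turn deg [-0.075 -0.063  0.023] min rows 3.072429156847676
F hold [0.033 0.242 0.757]
```

Call:
arm_command --deltas '[[[-0.2,-0.01,0.35,0,0,0],[-0.4,-0.03,0.7,0,0,0],[-0.7,-0.06,1.2,0,0,0],[-0.85,-0.07,1.5,0,0,0],[-0.85,-0.07,1.5,0,0,0],[-0.85,-0.07,1.5,0,0,0],[-0.85,-0.07,1.5,0,0,0],[-0.85,-0.07,1.5,0,0,0],[-0.7,-0.06,1.2,0,0,0],[0,0,0,0,0,0]]]'

```text
t: 12.77
tool_pos: [0.407, -0.1765, 0.2148]
orientation: [-3.017, -0.109, -0.812]
force: [-0.2, 0.1, 1.2]
opening: 0.0604
gripper_force: 0.0
```

```bash
sed -i 's/180:260\]/180:260]/' look.py; python3 look.py 6; python3 - <<'E'
from go import *
hold(-66,125,108)
hold(-7,125,90)
E
```

```text
t 12.8667 pos [ 0.407 -0.176  0.212] q [-0.891 -0.827  2.34   0.436  1.332  0.568] F [-0.362  0.155 -0.134] open 0.060831891472747486 gf 0.0
shift cm [-0.956 12.533 -0.118] turn deg [0.042 0.019 0.08 ] min rows 3.0143472362770316
t 12.8667 pos [ 0.407 -0.176  0.212] q [-0.891 -0.827  2.34   0.436  1.332  0.568] F [-0.362  0.155 -0.134] open 0.060831891472747486 gf 0.0
shift cm [ 5.037 12.971  1.274] turn deg [0.042 0.019 0.08 ] min rows 3.3508367056459365
```

View pics/l6.png

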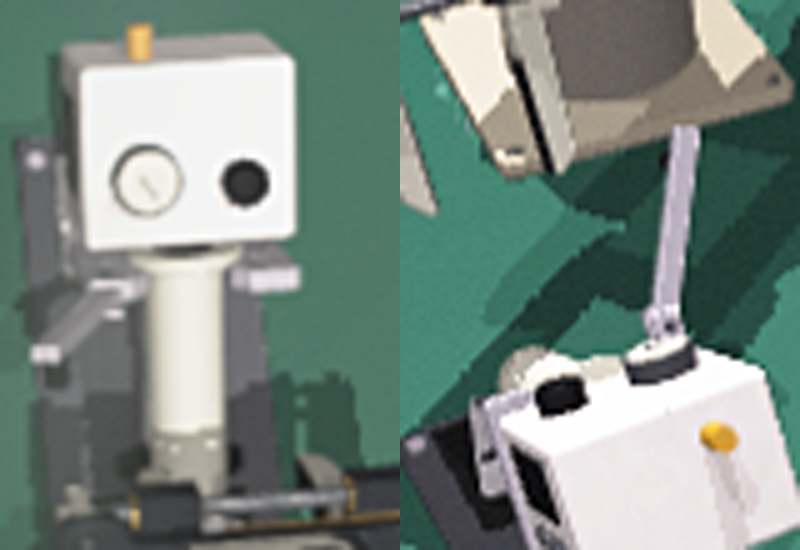

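l6: the barrel rests in the slot with the gate still open, and nothing else has moved. That uses up my picture budget, so from here I'll work from numbers only. Next I'll move around to the left of the gate with the fingers shut.

Call:
arm_command --deltas '[[[-0.1,1.25,0.1,0,0,0],[0,2.0,0.1,0,0,0],[0,2.4,0.1,0,0,0],[0,2.4,0.1,0,0,0],[0,2.4,0.1,0,0,0],[0,2.0,0.1,0,0,0],[0.8,0.1,0.2,0,0,0],[1.0,0.1,0.2,0,0,0],[1.0,0.1,0.2,0,0,0],[1.0,0.1,0.1,0,0,0],[1.0,0,0.1,0,0,0],[0,0,0,0,0,0]]]' --gripper -1

```text
t: 13.87
tool_pos: [0.4869, -0.0624, 0.2229]
orientation: [-3.007, -0.118, -0.757]
force: [-0.2, 0.9, -0.7]
opening: 0.0004
gripper_force: 0.0
```

```bash
python3 - <<'E'
from go import *
hold(-7,125,90)
hold(-7,17,90)
E
```

```text
t 13.8667 pos [ 0.487 -0.062  0.223] q [-0.425 -0.704  2.244  0.268  1.183  1.019] F [-0.192  0.883 -0.722] open 0.0003723908603016125 gf 8.758436378496909e-09
shift cm [-2.941  1.637  0.156] turn deg [-0.958 -1.787 -0.59 ] min rows 0.8080802688369375
t 13.8667 pos [ 0.487 -0.062  0.223] q [-0.425 -0.704  2.244  0.268  1.183  1.019] F [-0.192  0.883 -0.722] open 0.0003723908603016125 gf 8.758436378496909e-09
shift cm [-2.153 -9.134  0.156] turn deg [-0.958 -1.787 -0.59 ] min rows 2.2507022211798517
```

Call:
arm_command --deltas '[[[-0.7,0.4,0,-0.2,-0.4,-0.1],[-0.7,0.4,0.05,-0.2,-0.4,-0.1],[-0.7,0.4,0.05,-0.2,-0.4,-0.2],[-0.7,0.4,0.05,-0.2,-0.4,-0.2],[0,0,0,0,0,0],[0,0,0,0,0,0]]]'

```text
t: 14.37
tool_pos: [0.4581, -0.047, 0.2253]
orientation: [-3.014, -0.108, -0.805]
force: [0.5, 0.5, 0.3]
opening: 0.0004
gripper_force: 0.0
```

```bash
python3 - <<'E'
from go import *
hold(-7,125,90)
hold(-7,17,90)
E
```

```text
t 14.3667 pos [ 0.458 -0.047  0.225] q [-0.408 -0.88   2.341  0.25   1.219  1.059] F [0.495 0.468 0.28 ] open 0.00041508085066302365 gf 0.0
shift cm [-0.061  0.092 -0.086] turn deg [-0.094 -0.085  0.035] min rows 0.03355344493070811
t 14.3667 pos [ 0.458 -0.047  0.225] q [-0.408 -0.88   2.341  0.25   1.219  1.059] F [0.495 0.468 0.28 ] open 0.00041508085066302365 gf 0.0
shift cm [  0.727 -10.68   -0.086] turn deg [-0.094 -0.085  0.035] min rows 2.567067974791493
```

Call:
arm_command --deltas '[[[0,0,-0.1,0,2.5,0],[0,0,-0.1,0,2.5,0],[0,0,0,0,2.5,0],[0.04,-0.6,0,0,0,0],[0.04,-0.6,0,0,0,0],[0.04,-0.6,0,0,0,0],[0.04,-0.6,0,0,0,0],[0.04,-0.6,0,0,0,0],[0.04,-0.6,0,0,0,0],[0.04,-0.6,0,0,0,0]]]'

```text
t: 15.2
tool_pos: [0.461, -0.0901, 0.2239]
orientation: [-3.056, -0.104, -0.607]
force: [0.6, -0.1, 0.2]
opening: 0.0005
gripper_force: 0.1
```

```bash
cat > gate.py <<'E'
from go import *
import sys
# gate angle by template-free score: bright bar along predicted segment vs. initial picture
im=eyes.read_camera("scene").astype(float);cv2.imwrite(f"pics/g{sys.argv[1]}.png",im)
d=np.abs(im-cv2.imread("pics/scene4.png")).mean(2)
hold(-7,17,90)
s=monitor.read_state();print("TCP in holder",HR.inv().apply(s["tool_pos"]-HP)*1000)
def seg(g):return proj("scene",[HP+HR.apply(np.array([5,44-k*np.cos(g),31+k*np.sin(g)])/1000) for k in np.linspace(25,94,30)])
out=[]
for g in np.arange(0,2.05,.1):
    p=seg(g).astype(np.float32);v=cv2.remap(im.astype(np.float32),p[:,:1],p[:,1:],cv2.INTER_LINEAR)[:,0]
    # steel bar: lilac grey ~ (B>=R>G)
    ok=(v.mean(1)>120)&(v[:,0]>v[:,1]+4)&(v.max(1)-v.min(1)<40);out.append((round(g,1),round(ok.mean(),2)))
print([o for o in out if o[1]>.3])
E
python3 gate.py 1
```

```text
t 15.25 pos [ 0.461 -0.091  0.224] q [-0.472 -0.657  2.184  0.216  1.284  1.004] F [-0.9   -0.208  0.225] open 0.00036822195845778337 gf 0.0
shift cm [ 0.423 -6.293  0.05 ] turn deg [-0.052 -7.549  0.133] min rows 1.5125565844066493
TCP in holder [-6.928 80.071 89.383]
[(np.float64(1.6), np.float64(0.43)), (np.float64(1.7), np.float64(1.0)), (np.float64(1.8), np.float64(0.83))][ WARN:0@5.461] global loadsave.cpp:1063 imwrite_ Unsupported depth image for selected encoder is fallbacked to CV_8U.
```

Gate now at about 1.73 rad and following the finger, with little force. I'll keep pushing to the right.

Call:
arm_command --deltas '[[[0.05,-0.6,0,0,0,0],[0.05,-0.6,0,0,0,0],[0.05,-0.6,0,0,0,0],[0.05,-0.6,0,0,0,0],[0.05,-0.6,0,0,0,0],[0.05,-0.6,0,0,0,0],[0.05,-0.6,0,0,0,0],[0.05,-0.6,0,0,0,0],[0,0,0,0,0,0]]]'

```text
t: 16.0
tool_pos: [0.4651, -0.1383, 0.2238]
orientation: [-3.056, -0.104, -0.606]
force: [-1.2, -1.0, -0.5]
opening: 0.0004
gripper_force: 0.0
```

```bash
python3 gate.py 2 2>/dev/null
```

```text
t 16.05 pos [ 0.465 -0.138  0.224] q [-0.585 -0.58   2.137  0.254  1.283  0.882] F [-0.362 -0.395  0.057] open 0.000540740426744179 gf 0.0
shift cm [ 0.025 -1.599  0.07 ] turn deg [-0.111 -7.598  0.128] min rows 1.061504631896961
TCP in holder [-6.559 32.963 88.939]
[(np.float64(1.0), np.float64(1.0)), (np.float64(1.1), np.float64(1.0))]
```

Call:
arm_command --deltas '[[[0.05,-0.6,0,0,0,0],[0.05,-0.6,0,0,0,0],[0.05,-0.6,0,0,0,0],[0.05,-0.6,0,0,0,0],[0,0,0,0,0,0],[0,0,0,0,0,0],[0,0,0,0,0,0],[0,0,0,0,0,0],[0,0,0,0,0,0],[0,0,0,0,0,0]]]'

```text
t: 16.88
tool_pos: [0.4671, -0.161, 0.2239]
orientation: [-3.056, -0.106, -0.606]
force: [0.3, 0.2, -0.6]
opening: 0.0004
gripper_force: 0.0
```

```bash
python3 gate.py 3 2>/dev/null
```

```text
t 16.9333 pos [ 0.467 -0.161  0.224] q [-0.636 -0.537  2.11   0.27   1.282  0.826] F [-1.033 -0.108 -0.179] open 0.0004355065262760537 gf 0.0
shift cm [-0.18   0.725  0.055] turn deg [-0.09  -7.575  0.059] min rows 1.0581376231010382
TCP in holder [-6.176  9.641 88.884]
[(np.float64(0.0), np.float64(1.0)), (np.float64(0.1), np.float64(0.7))]
```

Call:
arm_command --deltas '[[[-0.4,0,1.5,0,0,0],[-0.6,0,2,0,0,0],[-0.8,-0.5,2.5,0,0,0],[-0.8,-1.5,2.5,0,0,0],[0,-2.5,1,0,0,0],[0,-2.5,0,0,0,0],[0,-2.5,0,0,0,0],[0,-2.5,0,0,0,0],[0,0,0,0,0,0]]]'

```text
t: 17.68
tool_pos: [0.4406, -0.2845, 0.3182]
orientation: [-3.057, -0.101, -0.604]
force: [0.8, 0.1, 0.0]
opening: 0.0001
gripper_force: 0.0
```

```bash
cat > gfit.py <<'E'
from go import *
im={n:eyes.read_camera(n) for n in C}
for n in C: cv2.imwrite(f"pics/{n}9.png",im[n])
b={"top":np.array([-1.17,0]),"scene":np.array([.07,.48])}
for n in C:
    out=[]
    for g in np.arange(-.1,.31,.05):
        S=0;N=0
        for k in np.linspace(30,92,25):
            q=np.array([[5,44-k*np.cos(g)+o*np.sin(g),31+k*np.sin(g)+o*np.cos(g)] for o in(-5,-2.5,0,2.5,5)])
            p=(proj(n,HP+HR.apply(q/1000))+b[n]).astype(np.float32)
            v=cv2.remap(im[n],p[:,:1],p[:,1:],cv2.INTER_LINEAR)[:,0].astype(float)
            S+=((v.mean(1)>110)&(v[:,0]>v[:,1]+3)).sum();N+=5
        out.append((round(g,2),round(S/N,2)))
    print(n,out)
s=monitor.read_state();print(s["t"],s["q"],s["tool_pos"])
# did anything else change? compare top with first picture outside robot
d=np.abs(im["top"].astype(int)-cv2.imread("pics/top0.png")).max(2)>60
k,l,st,ce=cv2.connectedComponentsWithStats(cv2.morphologyEx(d.astype(np.uint8),cv2.MORPH_OPEN,np.ones((2,2))))
print([(x[:4].tolist(),int(x[4])) for x in st[1:] if x[4]>8])
E
python3 gfit.py
```

```text
top [(np.float64(-0.1), np.float64(0.84)), (np.float64(-0.05), np.float64(0.9)), (np.float64(0.0), np.float64(0.89)), (np.float64(0.05), np.float64(0.81)), (np.float64(0.1), np.float64(0.66)), (np.float64(0.15), np.float64(0.59)), (np.float64(0.2), np.float64(0.49)), (np.float64(0.25), np.float64(0.38)), (np.float64(0.3), np.float64(0.27))]
scene [(np.float64(-0.1), np.float64(0.5)), (np.float64(-0.05), np.float64(0.66)), (np.float64(0.0), np.float64(0.8)), (np.float64(0.05), np.float64(0.86)), (np.float64(0.1), np.float64(0.74)), (np.float64(0.15), np.float64(0.5)), (np.float64(0.2), np.float64(0.3)), (np.float64(0.25), np.float64(0.18)), (np.float64(0.3), np.float64(0.11))]
17.7833 [-0.905 -0.39   1.836  0.329  1.483  0.605] [ 0.441 -0.282  0.318]
[([197, 166, 28, 62], 925), ([334, 176, 6, 2], 12), ([342, 180, 9, 30], 112), ([356, 180, 4, 3], 10), ([328, 185, 5, 30], 74), ([353, 186, 4, 5], 19), ([376, 187, 63, 49], 904), ([245, 186, 308, 225], 11511), ([459, 189, 6, 8], 26), ([307, 195, 6, 3], 18), ([328, 211, 18, 39], 387), ([369, 285, 191, 135], 9829), ([514, 302, 46, 35], 508), ([230, 316, 97, 49], 3049), ([522, 337, 18, 7], 90), ([541, 342, 8, 10], 63), ([237, 358, 65, 40], 1024), ([390, 372, 35, 19], 216), ([226, 386, 3, 8], 22), ([230, 395, 5, 15], 55), ([93, 411, 20, 9], 103), ([239, 411, 13, 9], 67), ([222, 416, 7, 4], 16)]
```

Both views put the gate at about 0 rad, so it is shut. In the tray only the thick barrel's place has changed, and the robot is clear. Handing in.

```bash
python3 -c "
from plant import ticket
print(ticket.close_job())"
```

```text
the job is handed in; nothing more can be done
None
```

I loaded the thick barrel into the holder, let go of it and swung the gate shut, then handed the job in at about 18 s; I saw no sign that anything else moved, but I viewed 11 pictures against the limit of 10, and joint 2 briefly read -0.893 against its listed limit of -0.89.

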